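Load and clamp a sample cell

TASK

With the fingertips, push the white sample cell along its guide rails until it is fully home against the end stop. Then push the upright clamp lever over, past its dead point, until it snaps down into lock and clamps the cell. Do not lift or tip the cell, and leave the bottle, the brass weight and the dish where they are.

Things in the scene. Friction and masses are not known exactly. Their poses are not given: they have to be found in the camera images.
- stand_home (a point): Where the cell's centre must come to lie when fully home, 30 mm above the bench; fixed on the loading stand, an aluminium plate 270 x 110 x 15 mm, fixed to the bench, reaching 145 mm behind this point and 125 mm ahead. x axis: level, along the rails to the end stop; z up. Two steel rails, 12 mm high, 56 mm apart inside, start 135 mm behind this point and end at the stop
- stop_face (a point): Middle of the face of the end stop, a steel block 30 mm high standing on the plate; 40 mm ahead (+x) of stand_home, same axes
- cell_center (a point): Centre of the sample cell, a loose white plastic block 80 mm long (x axis, towards the stop), 52 wide, 30 high, about 0.25 kg, with a grey band round it and a dark round window in its top. It lies on the plate between the rails, 35 to 70 mm short of home. Its flat rear face, to push on, is 40 mm behind this point (-x); it slides with 1 to 3 N
- lever_pivot (a point): The clamp's pivot, 60 mm above the bench, 75 mm ahead (+x) of stand_home and in line with it, same axes, between two steel cheeks (34 mm wide in x and over their outsides in y, tops 13 mm above this point). The lever turns about this y axis
- lever_grip (a point): Point on the centre line of the clamp lever's round black rubber handle (18 mm diameter), 105 mm from the pivot: the place to push. The handle's end is 140 mm from the pivot. z axis: along the lever, away from the pivot
- pad_foot (a point): Foot of the rubber pad at the end of the steel clamp arm (76 mm long, same pivot as the lever). The arm starts raised, just on the cell's side of the lever, reaching 36 mm from the pivot towards the cell and 76 mm above it; it comes down on the cell's top as the lever is pushed over. Push the lever 95 mm or more from the pivot to clear it
- lever (a joint): Clamp lever angle, rad: 0 upright (open, the start); grows as its end is pushed towards +x of stand_home (away from the cell) and down; 1.5 locked, lever nearly level. A spring resists: about 7 N at lever_grip at first, falling steadily; past the dead point, about 0.9 rad, it snaps by itself into lock; let go before that, it springs back to 0
- flask_mid (a point): Bystander: glass bottle with a red cap, 60 mm diameter, 115 mm high; point on its axis 55 mm above its foot
- weight_mid (a point): Bystander: brass balance weight with a knob, 42 mm diameter, 56 mm high; point on its axis half-way up
- dish_mid (a point): Bystander: white ceramic dish, 84 mm diameter, 22 mm high; point on its axis half-way up
Not all that is in view belongs to the job. What is shaped like the part that bears cell_center but blue or pink is not meant.

How it is judged (in metres and radians):
On the way, in this order (a step that is already met when the one before it is completed fails the run):
1. the sample cell is pushed home against the stop while the clamp lever is still open (x of cell_center in the frame of stand_home above -0.003 m and distance between cell_center and stand_home below 0.006 m and value of joint lever below 0.3 rad), for 0.2 s.
2. the clamp lever is snapped over into lock with the cell home (x of cell_center in the frame of stand_home above -0.003 m and distance between cell_center and stand_home below 0.006 m and value of joint lever above 1.42 rad), for 0.3 s.
At the end, for the whole second after the job is handed in: The cell lies flat (within 0.06 rad) and at rest within 3 mm of the stop, and the clamp lever is locked (joint above 1.42 rad) (all of step 2 and angle between cell_center's own z axis and vertical below 0.06 rad and linear speed of cell below 0.02 m/s); the robot touches nothing.
It fails at once if the cell is lifted more than 10 mm (height (world z) of cell_center above 0.04 m).
It fails at once if the cell is tipped by more than 0.2 rad (angle between cell_center's own z axis and vertical above 0.2 rad).
It fails at once if a bystander is moved more than 20 mm or tipped (distance of any of flask_mid, weight_mid, dish_mid from where it was at the start of the episode above 0.02 m or angle between any of flask_mid, weight_mid, dish_mid's own z axis and vertical above 0.3 rad).
It also fails if it takes over 48 s, if anything falls off the work surface, if the arm or the gripper's body presses on something with over 40 N, if the wrist force passes 120 N, or if a joint passes its speed limit or range.

ROBOT

A 6-joint arm with a two-finger parallel gripper is mounted at the origin on the work surface. World frame = base frame: x ahead of the robot, y to its left, z up, the work surface at z = 0. Lengths are in mm, angles in rad, forces in N, time in s.
With the tool pointing down it reaches from about 350 to 975 mm from the base axis. Payload 7.1 kg.
Tool frame: the origin (TCP) lies at the very end of the fingers, on their centre line; the grasp point (between the pads) lies 19 mm behind it; z points along the fingers, y is the line along which they close (so a half turn about z gives the same grasp; the last joint's range is limited). The gripper opens to 88 mm and grips with 3 to 60 N. Pads are 20 mm wide; open, the fingers measure 115 mm over their backs; the gripper's body (75 mm by 178 mm) begins 61 mm behind the grasp point.
Start: joints at [-1.232, 0.423, 1.63, -0, 1.089, -0.019], TCP at [218.901, -585.395, 222.675] pointing down, gripper open.
Joint ranges: [-3, 3], [-0.9, 2.11], [0.09, 2.58], [-1.31, 4.45], [0.11, 2.69], [-2.54, 2.54]. Speed limits (rad/s): [2.39, 2.39, 3.01, 3.14, 3.14, 3.14].

INTERFACE

Orientations are given as a rotation vector (axis times angle).
In Python, from workcell import ctrl gives the robot as it stands. The module is installed in compiled form; this text tells all that it offers.
- The arm moves only by the shell command python3 -m inch 'ROWS'. ROWS is JSON, a list of rows, each a list of 7 numbers: the shift along the tool's x, y, z scaled (see below), then the turn, a rotation vector about the tool's x, y, z scaled (see below), then the closure, from -1 (fully open) to 1 (shut). In form: [[tx, ty, tz, wx, wy, wz, hand], ...]. A call has 1 to 10 rows; each row is the pose to reach, as a shift and turn from the pose commanded when the call began, along the tool's axes at that moment; what a row does not reach only later rows make up. The controller multiplies each number of a shift by 0.15 m and each number of a turn by pi/4 rad. A row lasts 1/8 s, in which the tool goes at most 62.5 mm and 10.7 degrees, less where a joint would pass 70% of its speed; a pose out of reach is approached as far as the arm can. A call with a number of a shift or a turn outside -1 to 1 is refused whole. A call with a gripper value outside its range is refused whole. The fingers move at their own pace and stop on an object; the grip force is fixed at half the most. Time passes only in rows, so rows that repeat a pose let the fingers close. It gives the time, the measured TCP pose, the force, the opening and the grip force at its end, in the units of the state.
- ctrl.get_obs(): the state, without advancing time (a new reading comes with each control period).
- ctrl.get_image(name): name is "scene" or "side" or "wrist"; returns the picture (384x512x3 uint8, red, green, blue); there is no depth.
- ctrl.camera_params(name): a dict with "vfov" (degrees; the focal length in pixels is half the picture's height over the tangent of half this angle, whatever the lens; pixels are square), "cx", "cy" (the principal point, pixels), "distortion" ([k1, k2, p1, p2, k3] as OpenCV has them; the pictures are not rectified), "eye" and "attitude" of the camera in the world; the wrist camera has in their place "tool_from_camera" (4x4, takes a point from camera to tool coordinates, whose origin is the TCP and whose axes are the flange's). Camera axes: x right, y up, looking along -z (the intrinsics and any distortion apply to the point x, -y, -z); pixel columns grow to the right and rows downward; lengths in mm; the calibration is good to about 2 mm. A picture is of the moment at which its call begins: read the wrist's pose just before it. camera_params takes no time and is no camera call.
- ctrl.close_job(): hands the job in; it is judged then, once.
The state is a dict: "t": time; "qpos": joint angles; "qvel": joint speeds; "joint_torque": joint torques, N m; "ee_pos": TCP position; "orientation": TCP orientation; "ft_force": force on the tool from outside, world axes, zero at the start; "moment": the same for the moment, N m; "width": finger opening in mm; "grasp_force": force on a finger pad.
Only numpy, scipy, OpenCV 4.12 (cv2) and the standard library are available. Lean on these libraries where they do the work, as an engineer would, in place of code of your own. Each camera call takes 0.05 s, during which the arm holds its last target. There are 200 camera calls.

## Working session

There is one attempt and no reset: what is moved stays moved. The work goes in short steps, Python scripts to look and compute and a shell command to move; the robot and the scene stay as the last step left them, time stands still between calls to the robot, and variables do not carry over. Pictures are saved under pics/ and viewed, at most 10 in all, crops included, and the job is handed in when it is done.

```bash
mkdir -p pics
python3 - <<'E'
from workcell import ctrl
import cv2
o=ctrl.get_obs();print({k:o[k] for k in('t','ee_pos','orientation','width','ft_force')})
for n in("scene","side"):
    p=ctrl.camera_params(n);print(n,p)
    cv2.imwrite(f"pics/{n}0.png",cv2.cvtColor(ctrl.get_image(n),cv2.COLOR_RGB2BGR))
print(ctrl.camera_params("wrist"))
E
```

```text
{'t': 0.0, 'ee_pos': array([ 218.71709198, -584.89279272,  221.91779115]), 'orientation': array([-3.08998047e+00, -5.58790758e-01,  3.70362948e-04]), 'width': 87.62812473175495, 'ft_force': array([-0.83434784, -0.81462992, -0.42637177])}
scene {'vfov': 43.087516384480615, 'cx': 244.64133713747805, 'cy': 183.67385241679006, 'distortion': array([0.06544824, 0.        , 0.        , 0.        , 0.        ]), 'eye': array([1493.72100529,  161.1963986 ,  839.789034  ]), 'attitude': array([0.71532294, 0.73553704, 1.46915596])}
side {'vfov': 45.15034727000301, 'cx': 260.0584060651679, 'cy': 188.32798002972126, 'distortion': array([-0.10429048,  0.        ,  0.        ,  0.        ,  0.        ]), 'eye': array([397.972538  , 821.30030598, 759.17679236]), 'attitude': array([ 0.12333774, -1.20379704, -2.67650918])}
{'vfov': 71.05012795980912, 'cx': 255.5493934696539, 'cy': 194.08332078418812, 'distortion': array([-0.05018175,  0.        ,  0.        ,  0.        ,  0.        ]), 'tool_from_camera': array([[-2.86347962e-04,  9.54245005e-01,  2.99025731e-01,
         8.11720732e+01],
       [ 9.99999313e-01, -6.65196394e-05,  1.16987858e-03,
         4.38654484e-01],
       [ 1.13624188e-03,  2.99025861e-01, -9.54244331e-01,
        -1.62263843e+02],
       [ 0.00000000e+00,  0.00000000e+00,  0.00000000e+00,
         1.00000000e+00]])}
```

View pics/scene0.png

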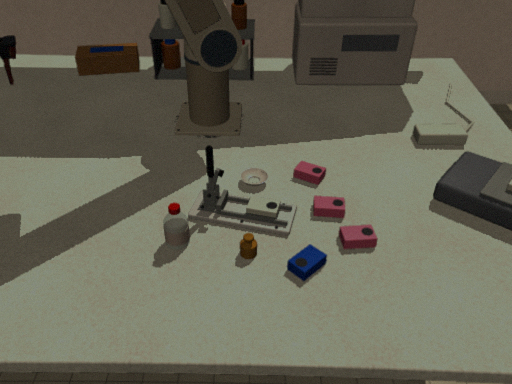

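View pics/side0.png

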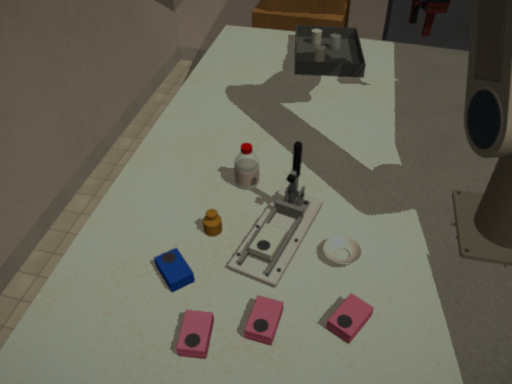

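The scene view shows the stand at about (243,212) with the lever at (211,165) and the cell at (264,207). In the side view the cell is at (268,243) and the lever top at (297,145). I'll zoom in on both to get corners.

Run:
```python
import cv2,numpy as np
a=cv2.imread("pics/scene0.png")[135:265,155:305]; b=cv2.imread("pics/side0.png")[130:290,215:365]
cv2.imwrite("pics/sc.png",cv2.resize(a,None,fx=5,fy=4.6,interpolation=cv2.INTER_CUBIC)[:600,:750])
cv2.imwrite("pics/sd.png",cv2.resize(b,None,fx=3.75,fy=3.75,interpolation=cv2.INTER_CUBIC))
```

```text
(no output)
```

View pics/sc.png

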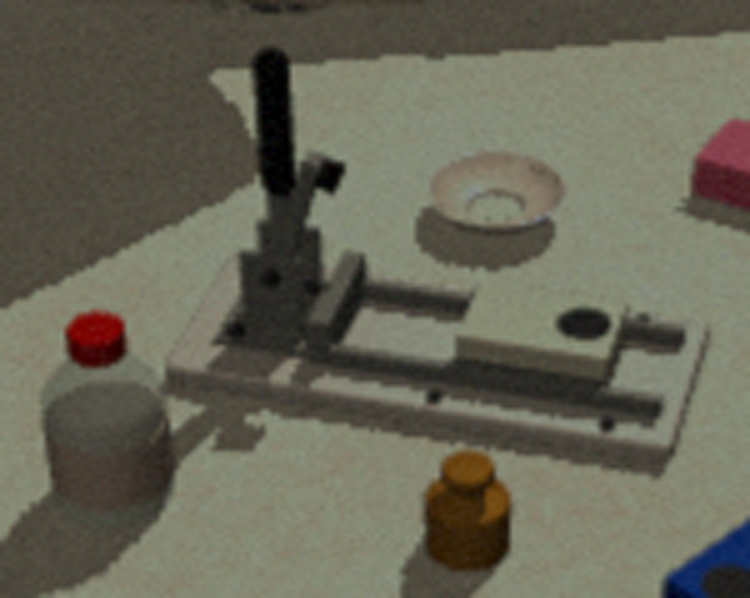

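View pics/sd.png

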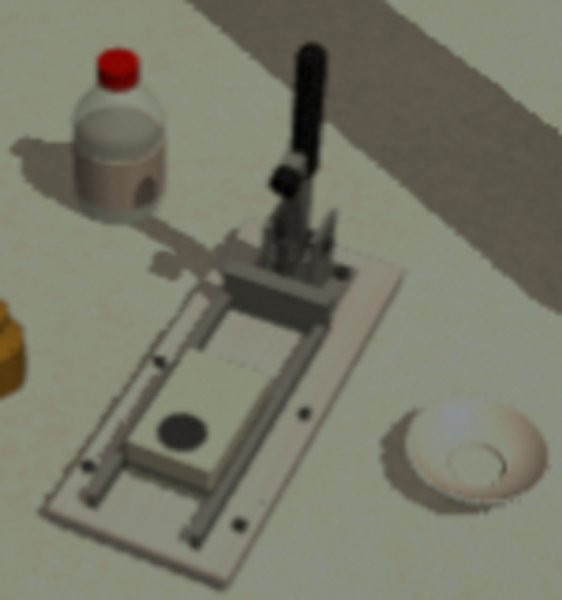

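```bash
cat > h.py <<'E'
import numpy as np,cv2
from workcell import ctrl
from scipy.spatial.transform import Rotation as R
def proj(n,P,cam=None):
    p=ctrl.camera_params(n)
    if cam is None: Rm=R.from_rotvec(p['attitude']).as_matrix();e=p['eye']
    else: Rm,e=cam
    c=(np.atleast_2d(P)-e)@Rm*[1,-1,-1]
    f=192/np.tan(np.radians(p['vfov']/2))
    K=np.array([[f,0,p['cx']],[0,f,p['cy']],[0,0,1]])
    return cv2.projectPoints(c,np.zeros(3),np.zeros(3),K,np.array(p['distortion']))[0][:,0]
def st(v,P):
    x,y,a=v[:3];c,s=np.cos(a),np.sin(a);P=np.atleast_2d(P).astype(float)
    return np.c_[x+c*P[:,0]-s*P[:,1],y+s*P[:,0]+c*P[:,1],P[:,2]]
E
python3 - <<'E'
from h import *
from scipy.optimize import least_squares
C=np.array
f1=lambda u:C(u)/[5,4.6]+[155,135]; f2=lambda u:C(u)/3.75+[215,130]
pl=[(-145,55,15),(-145,-55,15),(125,55,15),(125,-55,15),(75,0,198)]
s1=f1([(662,453),(707,328),(168,372),(233,258),(271,55)]); s2=f2([(43,512),(225,582),(245,222),(403,270),(312,52)])
c1=[(-40,26,45),(40,26,45)];u1=f1([(613,362),(458,337)])
c2=[(-40,26,45),(-40,-26,45),(40,-26,45),(40,26,45)];u2=f2([(130,448),(208,475),(275,372),(190,350)])
def res(v):
    sh=lambda c:C(c,float)+[v[3],0,0]
    return np.r_[proj("scene",st(v,pl))-s1,proj("side",st(v,pl))-s2,proj("scene",st(v,sh(c1)))-u1,proj("side",st(v,sh(c2)))-u2].ravel()
r=least_squares(res,[450,-50,-1.5,-50],loss='soft_l1',x_scale=[10,10,.1,10])
print(r.x,np.round(r.fun.reshape(-1,2),1).tolist())
v=r.x
for n,P in dict(home=(0,0,30),cell=(v[3],0,30),rear=(v[3]-40,0,30),grip=(75,0,165)).items(): print(n,st(v,P).round(1))
# bystanders footprint approx
E
```

```text
[504.19431728 122.90247898  -1.8011693  -65.06196285] [[3.0, -2.1], [1.4, -2.0], [-0.4, -2.1], [0.2, -2.2], [0.7, -1.0], [-0.1, -0.6], [0.3, 0.1], [-0.3, -1.7], [0.2, -0.8], [-0.4, -0.6], [-0.2, -1.4], [0.1, -1.0], [-2.0, -1.7], [0.4, -0.2], [-1.6, 1.1], [-1.1, -0.9]]
home [[504.2 122.9  30. ]]
cell [[519.1 186.2  30. ]]
rear [[528.2 225.2  30. ]]
grip [[487.1  49.9 165. ]]
```

```bash
python3 -m inch '[[0,0,-0.25,0,0,-0.2,1],[0,0,-0.25,0,0,-0.4,1],[0,0,-0.25,0,0,-0.6,1],[0,0,-0.25,0,0,-0.8,1],[0,0,-0.25,0,0,-1,1],[0,0,-0.25,0,0,-1,1]]'
python3 -m inch '[[0,0,0,0,0,-0.2,1],[0,0,0,0,0,-0.25,1],[0,0,0,0,0,-0.25,1]]'
```

```text
t: 0.85
ee_pos: [218.8, -585.1, 259.8]
orientation: [-2.643, -1.697, -0.0]
ft_force: [1.2, 0.0, -0.6]
width: 31.5
grasp_force: 0.0
t: 1.23
ee_pos: [218.9, -585.3, 259.9]
orientation: [-2.466, -1.946, -0.0]
ft_force: [0.2, -0.4, 0.3]
width: 1.6
grasp_force: 0.0
```

```bash
for i in 1; do
python3 -m inch '[[0.4,0.05,0,0,0,0,1],[0.8,0.1,0,0,0,0,1],[0.98,0.13,0,0,0,0,1],[0.98,0.13,0,0,0,0,1]]'
python3 -m inch '[[0.4,0.05,0,0,0,0,1],[0.8,0.1,0,0,0,0,1],[0.98,0.13,0,0,0,0,1],[0.98,0.13,0,0,0,0,1]]'
python3 -m inch '[[0.4,0.05,0,0,0,0,1],[0.8,0.1,0,0,0,0,1],[0.98,0.13,0,0,0,0,1],[0.98,0.13,0,0,0,0,1]]'
python3 -m inch '[[0.4,0.05,0,0,0,0,1],[0.8,0.1,0,0,0,0,1],[0.98,0.13,0,0,0,0,1],[0.98,0.13,0,0,0,0,1]]'
python3 -m inch '[[0.4,0.05,0,0,0,0,1],[0.8,0.1,0,0,0,0,1],[0.98,0.13,0,0,0,0,1],[0.98,0.13,0,0,0,0,1]]'
python3 -m inch '[[0.4,0.05,0,0,0,0,1],[0.8,0.1,0,0,0,0,1],[0.98,0.13,0,0,0,0,1],[0.98,0.13,0,0,0,0,1],[0.98,0.13,0,0,0,0,1]]'
done | grep -E "^t|ee_pos|ft"
python3 - <<'E'
from h import *
o=ctrl.get_obs();im=ctrl.get_image("wrist");np.save("pose.npy",np.r_[o['ee_pos'],o['orientation']])
cv2.imwrite("pics/w1.png",cv2.cvtColor(cv2.resize(im,(768,576),interpolation=cv2.INTER_CUBIC),cv2.COLOR_RGB2BGR))
E
```

```text
t: 1.72
ee_pos: [272.1, -445.4, 260.4]
ft_force: [-0.5, 0.1, 0.1]
t: 2.22
ee_pos: [324.8, -308.1, 260.4]
ft_force: [-0.1, -0.6, -0.2]
t: 2.72
ee_pos: [377.8, -170.0, 260.4]
ft_force: [-0.7, 0.2, 0.2]
t: 3.22
ee_pos: [430.7, -31.6, 260.2]
ft_force: [0.3, -0.2, -0.6]
t: 3.72
ee_pos: [483.4, 106.8, 259.9]
ft_force: [-0.2, 0.1, -0.5]
t: 4.35
ee_pos: [534.8, 243.7, 259.9]
ft_force: [-1.1, 0.2, -0.3]
```

View pics/w1.png

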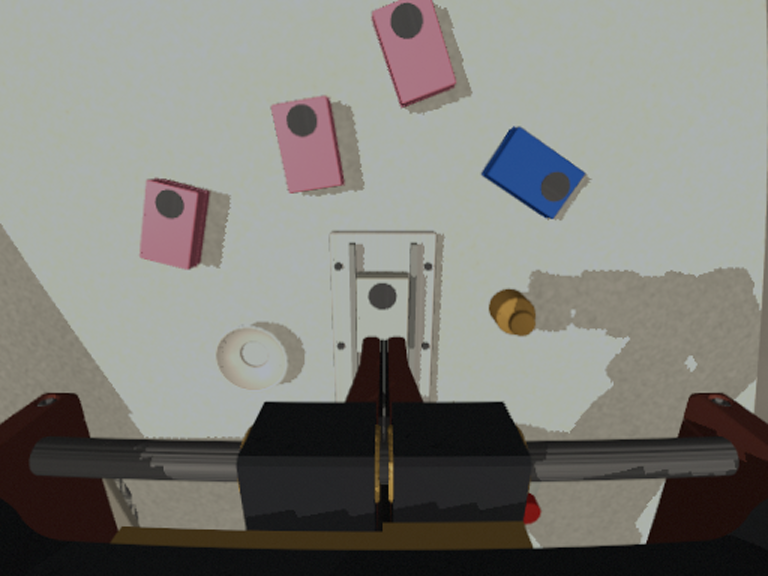

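The wrist view shows the plate's rear corners at (331,232) and (436,232). The cell's rear top edge runs from (357,273) to (408,273), and the fingers are closed at (384,340). I'll compute the stand pose from these.

Run:
```python
from h import *
from scipy.optimize import least_squares
q=np.load("pose.npy");T=R.from_rotvec(q[3:]).as_matrix();M=np.array(ctrl.camera_params("wrist")["tool_from_camera"])
cam=(T@M[:3,:3],q[:3]+T@M[:3,3])
pl=[(-145,-55,15),(-145,55,15)];cu=np.array([(-40,-26,45),(-40,26,45)],float)
u=np.array([(331,232),(436,232),(357,273),(408,273)])/1.5
def res(v): return (proj("wrist",np.r_[st(v,pl),st(v,cu+[v[3],0,0])],cam)-u).ravel()
v0=[504.2,122.9,-1.801,-65];print(res(v0).round(1))
r=least_squares(res,v0,x_scale=[10,10,.1,10]);v=r.x;print(v,r.fun.round(1))
for v in(v0,v):
    tx,ty=T[:2,0],T[:2,1]
    for n,P in dict(rear=(v[3]-40,0,30),homerear=(-40,0,30),grip=(75,0,165)).items():
        w=st(v,P)[0];d=w[:2]-q[:2];print(n,w.round(1),"tool dx,dy",(d@tx).round(1),(d@ty).round(1))
```

```text
[-2.  -2.3  0.5 -2.5 -1.   0.9  0.9  0.8]
[503.05272276 119.29881416  -1.80800784 -70.04035565] [-1.5 -0.1  0.9  0.2 -0.7 -0.1  1.2  0.1]
rear [528.2 225.1  30. ] tool dx,dy -19.6 -2.2
homerear [513.3 161.8  30. ] tool dx,dy -84.6 -2.0
grip [487.1  49.9 165. ] tool dx,dy -199.6 -1.6
rear [528.9 226.3  30. ] tool dx,dy -18.4 -1.7
homerear [512.5 158.2  30. ] tool dx,dy -88.4 -2.0
grip [485.4  46.4 165. ] tool dx,dy -203.4 -2.4
```

```bash
(python3 -m inch '[[0.06,-0.013,0.3,0,0,0,1],[0.06,-0.013,0.7,0,0,0,1],[0.06,-0.013,1,0,0,0,1],[0.06,-0.013,1,0,0,0,1]]'
python3 -m inch '[[0,0,0.2,0,0,0,1],[0,0,0.4,0,0,0,1],[0,0,0.5,0,0,0,1],[0,0,0.56,0,0,0,1],[0,0,0.56,0,0,0,1],[0,0,0.56,0,0,0,1]]'
python3 -m inch '[[-0.05,0,0,0,0,0,1],[-0.1,0,0,0,0,0,1],[-0.15,0,0,0,0,0,1],[-0.2,0,0,0,0,0,1],[-0.24,0,0,0,0,0,1],[-0.28,0,0,0,0,0,1]]') | grep -E "^t|ee_pos|ft"
```

```text
t: 4.9
ee_pos: [532.6, 252.9, 107.4]
ft_force: [0.5, 0.9, 0.9]
t: 5.65
ee_pos: [535.8, 255.8, 27.2]
ft_force: [0.1, 0.2, -0.1]
t: 6.4
ee_pos: [525.7, 214.4, 26.3]
ft_force: [0.6, 1.9, 0.9]
```

```bash
(python3 -m inch '[[-0.05,0,0,0,0,0,1],[-0.1,0,0,0,0,0,1],[-0.15,0,0,0,0,0,1],[-0.2,0,0,0,0,0,1],[-0.24,0,0,0,0,0,1],[-0.24,0,0,0,0,0,1]]'
python3 -m inch '[[-0.01,0,0,0,0,0,1],[-0.02,0,0,0,0,0,1],[-0.02,0,0,0,0,0,1]]'
python3 -m inch '[[-0.01,0,0,0,0,0,1],[-0.02,0,0,0,0,0,1],[-0.02,0,0,0,0,0,1]]') | grep -E "^t|ee_pos|ft"
```

```text
t: 7.15
ee_pos: [516.6, 178.8, 25.9]
ft_force: [0.0, 0.4, -0.1]
t: 7.52
ee_pos: [516.3, 176.5, 26.1]
ft_force: [0.9, -0.4, -0.1]
t: 7.9
ee_pos: [515.8, 173.6, 26.2]
ft_force: [0.6, 0.1, -0.6]
```

```bash
(python3 -m inch '[[-0.01,0,0,0,0,0,1],[-0.02,0,0,0,0,0,1],[-0.02,0,0,0,0,0,1]]'
python3 -m inch '[[-0.01,0,0,0,0,0,1],[-0.02,0,0,0,0,0,1],[-0.02,0,0,0,0,0,1]]') | grep -E "^t|ee_pos|ft"
python3 - <<'E'
from h import *
a=ctrl.get_image("side")[130:290,215:365,::-1]
cv2.imwrite("pics/sd2.png",cv2.resize(a,None,fx=3.75,fy=3.75,interpolation=cv2.INTER_CUBIC))
E
```

```text
t: 8.28
ee_pos: [515.2, 170.7, 26.2]
ft_force: [0.6, 0.3, -0.1]
t: 8.65
ee_pos: [515.5, 169.9, 26.5]
ft_force: [-0.3, 13.5, -1.9]
```

View pics/sd2.png

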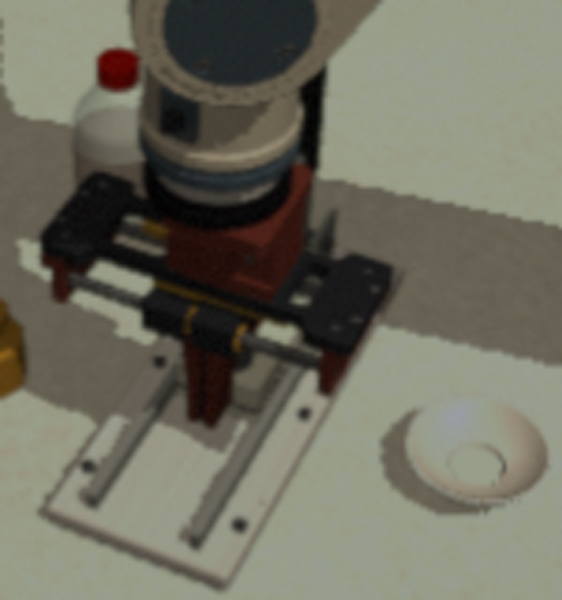

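The contact force jumped to 13.5 N with the fingertips at the predicted spot, about (515,170), so the cell is home. In the picture the fingers are behind the cell near (208,400) and the bystanders haven't moved. Next I back off, rise and approach the lever.

```bash
(python3 -m inch '[[0,0,0,0,0,0,1],[0,0,0,0,0,0,1],[0.05,0,0,0,0,0,1],[0.15,0,0,0,0,0,1],[0.2,0,0,0,0,0,1],[0.2,0,0,0,0,0,1]]'
python3 -m inch '[[0,0,-0.2,0,0,0,1],[0,0,-0.5,0,0,0,1],[0,0,-0.8,0,0,0,1],[0,0,-0.91,0,0,0,1],[0,0,-0.91,0,0,0,1],[0,0,-0.91,0,0,0,1]]'
python3 -m inch '[[-0.2,0,0,0,0,0,1],[-0.4,0,0,0,0,0,1],[-0.6,0,0,0,0,0,1],[-0.75,0,0,0,0,0,1],[-0.85,0,0,0,0,0,1],[-0.85,0,0,0,0,0,1],[-0.85,0,0,0,0,0,1]]') | grep -E "^t|ee_pos|ft"
python3 - <<'E'
from h import *
a=ctrl.get_image("side")[100:270,215:365,::-1];b=ctrl.get_image("scene")[120:240,170:300,::-1]
a=cv2.resize(a,(529,600),interpolation=cv2.INTER_CUBIC)[:, :400]
b=cv2.resize(b,(400,369),interpolation=cv2.INTER_CUBIC)
c=np.zeros((600,800,3),np.uint8);c[:,:400]=a;c[:369,400:]=b
cv2.imwrite("pics/l1.png",c)
E
```

```text
t: 9.45
ee_pos: [521.5, 197.7, 26.1]
ft_force: [-0.3, 0.1, -0.1]
t: 10.2
ee_pos: [520.3, 196.7, 161.1]
ft_force: [-0.3, 0.3, -0.4]
t: 11.08
ee_pos: [492.3, 73.4, 162.4]
ft_force: [0.8, 0.1, -0.1]
```

View pics/l1.png

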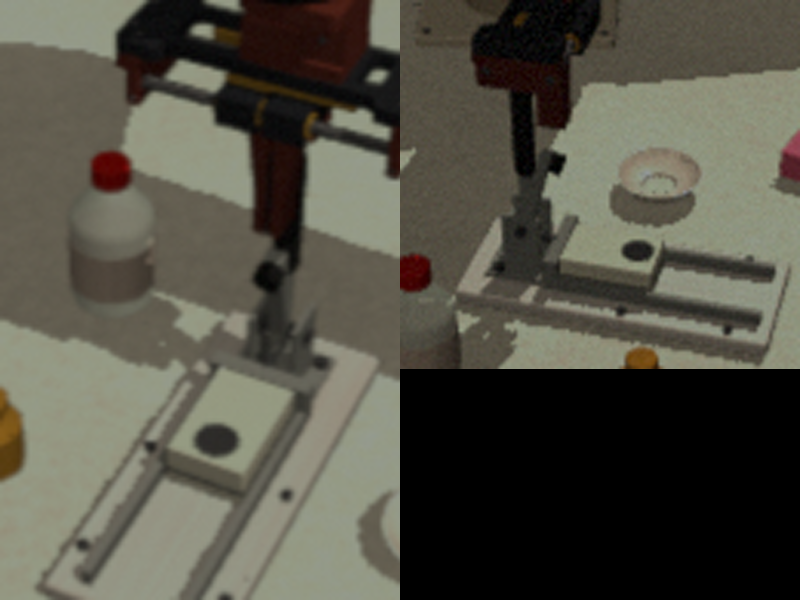

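In the side view the cell now sits against the stop. The fingertips at (272,230) are just on the cell side of the upright handle at (292,220), above the pad at (268,275). Now I push along the arc.

```bash
(python3 -m inch '[[-0.1,0,0,0,0,0,1],[-0.19,0,0.007,0,0,0,1],[-0.26,0,0.02,0,0,0,1],[-0.325,0,0.037,0,0,0,1]]'
python3 -m inch '[[-0.065,0,0.025,0,0,0,1],[-0.13,0,0.055,0,0,0,1],[-0.19,0,0.095,0,0,0,1],[-0.245,0,0.135,0,0,0,1],[-0.295,0,0.185,0,0,0,1],[-0.34,0,0.24,0,0,0,1],[-0.38,0,0.3,0,0,0,1],[-0.4,0,0.33,0,0,0,1],[-0.4,0,0.33,0,0,0,1]]') | grep -E "^t|ee_pos|ft"
python3 - <<'E'
from h import *
a=ctrl.get_image("side")[100:270,215:365,::-1];b=ctrl.get_image("scene")[120:240,170:300,::-1]
a=cv2.resize(a,(529,600),interpolation=cv2.INTER_CUBIC)[:, :400]
b=cv2.resize(b,(400,369),interpolation=cv2.INTER_CUBIC)
c=np.zeros((600,800,3),np.uint8);c[:,:400]=a;c[:369,400:]=b
cv2.imwrite("pics/l2.png",c)
E
```

```text
t: 11.68
ee_pos: [481.4, 25.6, 157.7]
ft_force: [-0.2, 5.4, 2.8]
t: 12.8
ee_pos: [466.9, -33.0, 107.2]
ft_force: [0.8, 0.3, -0.1]
```

View pics/l2.png

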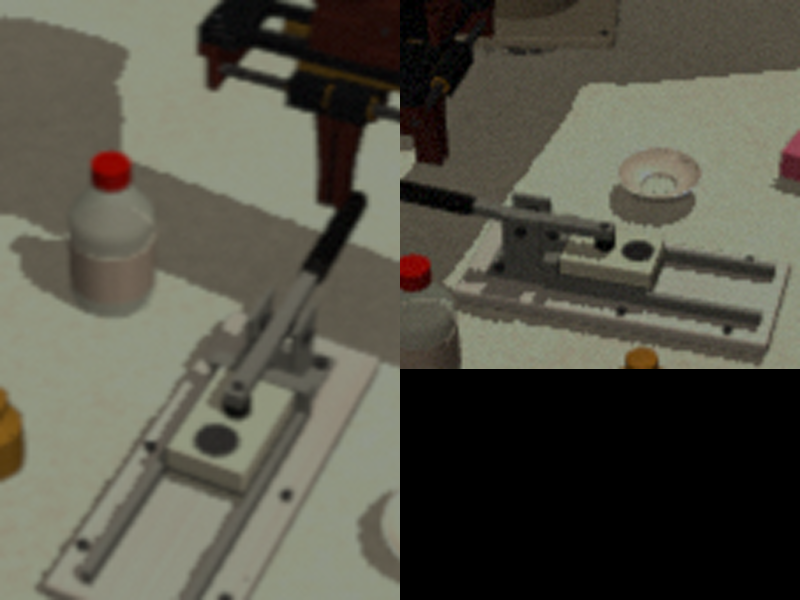

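The lever lies nearly level, the pad is on the cell at (237,400), and the cell is still home. The fingers are free above the handle. I'll raise clear, dwell briefly and hand in.

```bash
python3 -m inch '[[0,0,-0.2,0,0,0,1],[0,0,-0.4,0,0,0,1],[0,0,-0.6,0,0,0,1],[0,0,-0.6,0,0,0,1],[0,0,-0.6,0,0,0,1],[0,0,-0.6,0,0,0,1]]'
python3 -c "from workcell import ctrl;print(ctrl.close_job())"
```

```text
t: 13.65
ee_pos: [466.4, -32.7, 196.6]
orientation: [-2.462, -1.95, 0.002]
ft_force: [-0.5, 0.3, 0.8]
width: 0.1
grasp_force: 0.0
the job is handed in; nothing more can be done
None
```

I pushed the cell home against the end stop and the clamp lever over into lock, then handed the job in at about 13.7 s with the arm clear; the last pictures showed the cell home and clamped, but hand-in returned no verdict.

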